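# Open the sliding stop of the lunch-tin rack

## Robot

A 6-joint arm with a two-finger parallel gripper is mounted at the origin on the work surface. World frame = base frame: x ahead of the robot, y to its left, z up, the work surface at z = 0. Lengths are in m, angles in rad, forces in N, time in s.
With the tool pointing down it reaches from about 0.375 to 0.925 m from the base axis. Payload 5.7 kg.
Tool frame: the origin (TCP) lies on the centre line of the jaws, within the pads' length; the fingertips stand 8 mm ahead of it and the grasp point (between the pads) lies 11 mm behind it (bot.finger_overhang is the distance from the TCP to the fingertips, in m); z points along the fingers, y is the direction in which the jaws open and shut (so a half turn about z gives the same grasp; the last joint's range is limited). The gripper opens to 85 mm and grips with 20 to 120 N. Pads are 22 mm wide; open, the fingers measure 114 mm over their backs; the gripper's body (76 mm by 85 mm) begins 54 mm behind the grasp point. The pads swing forward as they close: fully open they stand 13 mm farther back than shut.
Start: joints at [-1.379, 0.359, 1.51, -0, 1.272, -0.115], TCP at [0.181, -0.572, 0.239] pointing down, gripper open.
Joint ranges: [-2.97, 2.97], [-1.01, 2.36], [0.21, 2.38], [-0.96, 4.11], [0.2, 2.71], [-2.98, 2.98]. Speed limits (rad/s): [2.39, 2.39, 3.14, 3.14, 3.14, 3.14].

## Interface

Orientations are given as [roll, pitch, yaw] about the fixed x, y, z axes, in that order (R = Rz(yaw) Ry(pitch) Rx(roll)).
In Python, from rig import bot gives the robot as it stands.
- The arm moves only by the shell command python3 -m crank 'ROWS' [FORCE]. ROWS is JSON, a list of rows, each an object with "travel": the shift along the world's x, y, z in cm, a list of three; "spin": the turn about the world's z in rad; "claw": the closure, from -1 (fully open) to 1 (shut). A call has 1 to 20 rows; each row shifts and turns the commanded pose from where the row before left it; what a row does not reach is not made up. A row lasts 1/8 s, in which the tool goes at most 62.5 mm and 10.7 degrees, less where a joint would pass 70% of its speed; a pose out of reach is approached as far as the arm can. A call with a gripper value outside its range is refused whole. The fingers move at their own pace and stop on an object; FORCE is the grip in N (left out, the last holds). Time passes only in rows, so rows that do not move let the fingers close. It gives the time, the measured TCP pose, the force and the opening at its end, in the units of the state.
- bot.read_state(): the state, without advancing time (a new reading comes with each control period).
- bot.read_camera(name): name is "scene" or "top" or "wrist"; returns a dict with "frame" (420x560x3 uint8, red, green, blue), "fx", "fy", "cx", "cy" (pixels), "extrinsics" (4x4, takes a point from camera to world coordinates). Camera axes: x right, y up, looking along -z (the intrinsics and any distortion apply to the point x, -y, -z); pixel columns grow to the right and rows downward; lengths in m; the calibration is good to about 2 mm. A picture is of the moment at which its call begins. There is no depth.
- bot.sign_off(): hands the job in, once; it reports no verdict.
The state is a dict: "t": time; "joints": joint angles; "dq": joint speeds; "joint_torque": joint torques, N m; "ee_pos": TCP position; "eef_rot": TCP orientation; "force": force on the tool from outside, world axes, zero at the start; "torque": the same for the moment, N m; "finger_gap": finger opening in m.
Only numpy, scipy, OpenCV 4.12 (cv2) and the standard library are available. Lean on these libraries where they do the work, as an engineer would, in place of code of your own. Each camera call takes 0.05 s, during which the arm holds its last target. There are 200 camera calls.

## Task

Make room in the lunch-tin rack: with the fingertips press down the black release pad in the top of the sliding stop and, keeping it down, push the stop back along its bar, away from the tins, until it is fully home against the end block. Then let go. Do not force the ratchet, pick nothing up, and leave the tins, the mug and the jar where they stand.

Things in the scene. Friction and masses are not known exactly. Their poses are not given: they have to be found in the camera images.
- rack: Steel rack fixed to the worktop, 400 mm long (x), 130 wide (y). Origin: centre of its underside. +x = the way the stop opens. Fence 105 mm high at x -200 to -185; deck 50 mm high from there to x = -68 carries two tins. A dark bar (24 wide, top 42 mm high) runs along the middle to the end block.
- stop (a joint): Position (m) of the sliding stop along the bar: 0 nearest the tins, 0.150 fully home at the end block; moves along rack +x; starts at 0 to 0.07. Friction about 3 N. Its x in the rack frame is this value - 0.020. Saw teeth 10 mm apart under the bar: unless the release pad is down it cannot open beyond the next tooth; towards the tins it clicks freely.
- release (a joint): How far (m) the release pad is pressed: 0 up and locked, 0.012 at the bottom. The ratchet is free from about 0.004; hold it at 0.006 to 0.012 while pushing. It springs back: 4 N at the top, 8.5 N at the bottom. At the start it may rest at up to 0.004, on a tooth.
- pad_top (a point): Centre of the top of the release pad: black ribbed plate 53 x 53 mm that fills the well in the stop's top and travels with the stop. Up, it is flush with the well's rim, 78 mm above the worktop; fully down, 12 mm below the rim. Axes as the rack's.
- well_wall (a point): Middle of the rim's inner edge at the +x wall of the stop's well, 78 mm above the worktop. The stop is an aluminium block 80 (x) by 76 mm, with a well 56 x 56 mm around the pad. A finger holding the pad down moves the stop by pushing this wall towards +x. At -x the stop has an upright jaw plate 6 mm thick, 100 wide, 105 mm high, its faces 40 and 46 mm from the pad's centre.
- end_block (a point): Middle of the top edge, on the stop's side, of the fixed steel end block (16 mm thick, 70 wide, 62 mm high) at the +x end of the bar. Fully home, the stop's block touches it and the pad's centre is 42 mm from it, measured along rack x.
- tin_a: Stainless lunch tin, loose, 40 mm thick (rack x), 105 mm long, 60 mm high, on the rack's deck beside the fence. Origin: centre of its underside. To be left alone.
- tin_b: Stainless lunch tin, loose, 44 mm thick (rack x), 95 mm long, 56 mm high, on the rack's deck between the other tin and the stop, top 106 mm above the worktop. Origin: centre of its underside. To be left alone.
- mug: White mug, radius 38 mm, 85 mm high, loose on the worktop beside the rack (on its -y side). Origin: centre of its underside. To be left alone.
- jar: Glass jar with steel cap, radius 34 mm, 100 mm high, loose on the worktop beside the rack (on its -y side). Origin: centre of its underside. To be left alone.

How it is judged:
By the outcome, as a careful person would: the job done as asked, in the order asked, and still so for the second after the job is handed in, with the robot touching nothing.
It also fails if it takes over 35 s, if anything falls off the work surface, if the arm or the gripper's body presses on something with over 40 N, if the wrist force passes 120 N, or if a joint passes its speed limit or range.

## Working session

There is one attempt and no reset: what is moved stays moved. The work goes in short steps, Python scripts to look and compute and a shell command to move; the robot and the scene stay as the last step left them, time stands still between calls to the robot, and variables do not carry over. Pictures are saved under pics/ and viewed, about 8 in all and at most 12, crops included, and the job is handed in when it is done.

```bash
mkdir -p pics; ls; python3 - <<'E'
from rig import bot
import cv2
print(bot.read_state())
for n in("scene","top"):
    c=bot.read_camera(n); cv2.imwrite(f"pics/{n}0.png",c["frame"][:,:,::-1]); print(n,{k:v for k,v in c.items() if k!="frame"})
E
```

```text
pics
{'t': 0.0, 'joints': array([-1.37911529e+00,  3.59520814e-01,  1.51146950e+00,  7.05641866e-06,
        1.27250398e+00, -1.15083888e-01]), 'dq': array([-2.11084812e-04,  2.67744919e-04, -3.29094972e-04, -6.27850484e-04,
        6.74630823e-05,  2.04917901e-03]), 'joint_torque': array([-1.45784838e-03, -5.27623808e+01, -2.78620738e+01, -1.81451546e-04,
        1.31269536e-02,  3.98670670e-07]), 'ee_pos': array([ 0.18105804, -0.57130808,  0.23843006]), 'eef_rot': array([-3.13970436e+00, -2.25061820e-04,  3.06762634e-01]), 'force': array([-0.4177225 , -0.13694056, -0.19184961]), 'torque': array([ 0.01044603, -0.03972625, -0.01780277]), 'finger_gap': 0.08536585832067554}
scene {'fx': 455.16441306741797, 'fy': 455.16441306741797, 'cx': 281.8264499366678, 'cy': 209.1917731629768, 'extrinsics': array([[ 5.59355947e-01, -6.57559676e-01,  5.04713976e-01,
         9.70686623e-01],
       [ 8.28927327e-01,  4.43246704e-01, -3.41191801e-01,
        -2.69170905e-01],
       [ 6.41164041e-04,  6.09218870e-01,  7.93001865e-01,
         6.48668612e-01],
       [ 0.00000000e+00,  0.00000000e+00,  0.00000000e+00,
         1.00000000e+00]])}
top {'fx': 490.919157951025, 'fy': 490.919157951025, 'cx': 280.7905680480466, 'cy': 211.1886456220183, 'extrinsics': array([[ 0.02232729,  0.99193313, -0.1247804 ,  0.50763947],
       [-0.9993761 ,  0.01872796, -0.02994442, -0.02515615],
       [-0.02736598,  0.12537113,  0.99173242,  1.01503379],
       [ 0.        ,  0.        ,  0.        ,  1.        ]])}
```

View pics/top0.png

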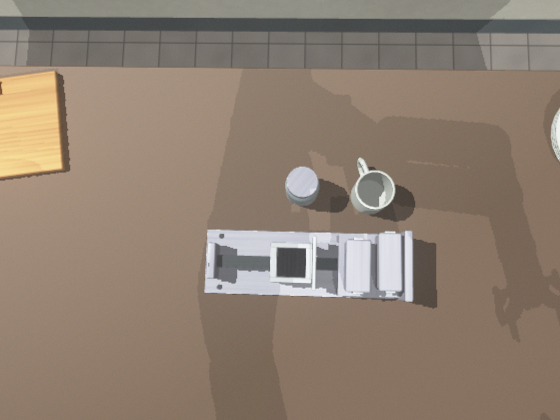

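View pics/scene0.png

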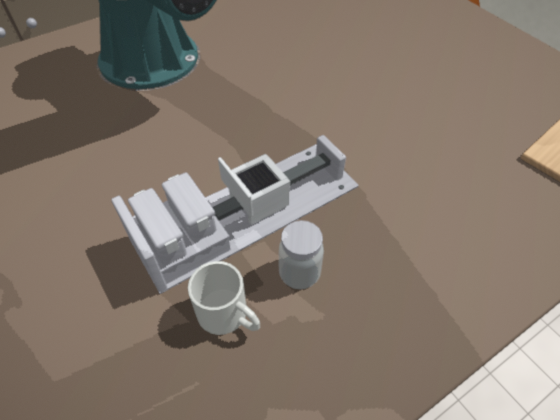

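Top view: pad at about (291,262), end block at about (211,261) to the left, so the stop opens towards world +y. Jar (303,185) and mug (373,193) lie on the far side. The scene view shows the pad at about (260,178) and the end block at about (330,158).

```bash
cat > h.py <<'E'
import numpy as np,cv2
def ray(c,u,v):
    E=c["extrinsics"]; d=np.array([(u-c["cx"])/c["fx"],-(v-c["cy"])/c["fy"],-1.]); return E[:3,3],E[:3,:3]@d
def onz(c,u,v,z):
    o,d=ray(c,u,v); return o+d*(z-o[2])/d[2]
def tri(a,pa,b,pb):
    (o1,d1),(o2,d2)=ray(a,*pa),ray(b,*pb)
    s=np.linalg.lstsq(np.c_[d1,-d2],o2-o1,rcond=None)[0]; p,q=o1+s[0]*d1,o2+s[1]*d2
    return (p+q)/2,np.linalg.norm(p-q)
def dark(c,x0,x1,y0,y1,th=45):
    m=np.zeros(c["frame"].shape[:2],np.uint8); m[y0:y1,x0:x1]=(c["frame"].max(2)<th)[y0:y1,x0:x1]*255
    return cv2.morphologyEx(m,cv2.MORPH_CLOSE,np.ones((3,3)))
def blob(m):
    k=max(cv2.findContours(m,0,2)[0],key=cv2.contourArea); return cv2.minAreaRect(k)
E
python3 - <<'E'
from rig import bot; from h import *
np.set_printoptions(precision=4,suppress=True)
t,s=bot.read_camera("top"),bot.read_camera("scene")
bt=blob(dark(t,272,312,244,281)); bs=blob(dark(s,232,290,160,196))
print(bt,bs); p,e=tri(t,bt[0],s,bs[0]); print("pad tri",p,e)
print("pad z.077",onz(t,*bt[0],.077),onz(s,*bs[0],.077))
print("pad corners",[onz(t,*q,.077)[:2] for q in cv2.boxPoints(bt)])
# bar
m=dark(t,232,266,245,282,70); pts=[onz(t,x,np.nonzero(m[:,x])[0].mean(),.042)[:2] for x in range(234,265) if m[:,x].any()]
l=cv2.fitLine(np.float32(pts),2,0,.01,.01).ravel(); print("bar",l,np.degrees(np.arctan2(l[1],l[0])),len(pts), [int((m[:,x]>0).sum()) for x in (236,245,255,262)])
A=cv2.resize(t["frame"][215:315,195:425],None,fx=3.4,fy=3.4,interpolation=2)[:,:,::-1]
B=cv2.resize(s["frame"][120:290,100:370],None,fx=2.9,fy=2.9,interpolation=2)[:,:,::-1]
cv2.imwrite("pics/t1.png",A);cv2.imwrite("pics/s1.png",B)
E
```

```text
Traceback (most recent call last):
  File "h.py", line 14, in blob
    k=max(cv2.findContours(m,0,2)[0],key=cv2.contourArea); return cv2.minAreaRect(k)
ValueError: max() iterable argument is empty
```

```bash
sed -i '/^def dark/,/^def blob/{/^def blob/!d}' h.py; cat >> h.py <<'E'
def dark(c,x0,x1,y0,y1,th=None):
    g=cv2.cvtColor(c["frame"],cv2.COLOR_RGB2GRAY)[y0:y1,x0:x1]
    t,b=cv2.threshold(np.ascontiguousarray(g),th or 0,255,cv2.THRESH_BINARY_INV+(0 if th else cv2.THRESH_OTSU)); print("otsu",t)
    m=np.zeros(c["frame"].shape[:2],np.uint8); m[y0:y1,x0:x1]=b
    return cv2.morphologyEx(m,cv2.MORPH_OPEN,np.ones((3,3)))
E
cat > m.py <<'E'
from rig import bot; from h import *
np.set_printoptions(precision=4,suppress=True)
t,s=bot.read_camera("top"),bot.read_camera("scene")
bt=blob(dark(t,273,309,245,280)); bs=blob(dark(s,236,286,163,194))
print(bt,bs); p,e=tri(t,bt[0],s,bs[0]); print("pad tri",p,e)
print("pad z.077",onz(t,*bt[0],.077),onz(s,*bs[0],.077))
print("pad corners",[onz(t,*q,.077)[:2] for q in cv2.boxPoints(bt)])
# bar
m=dark(t,232,266,245,282); pts=[onz(t,x,np.nonzero(m[:,x])[0].mean(),.042)[:2] for x in range(234,265) if m[:,x].any()]
l=cv2.fitLine(np.float32(pts),2,0,.01,.01).ravel(); print("bar",l,np.degrees(np.arctan2(l[1],l[0])),len(pts), [int((m[:,x]>0).sum()) for x in (236,245,255,262)])
A=cv2.resize(t["frame"][215:315,195:425],None,fx=3.4,fy=3.4,interpolation=2)[:,:,::-1]
B=cv2.resize(s["frame"][120:290,100:370],None,fx=2.9,fy=2.9,interpolation=2)[:,:,::-1]
cv2.imwrite("pics/t1.png",A);cv2.imwrite("pics/s1.png",B)
E
python3 m.py
```

```text
otsu 146.0
otsu 113.0
((291.0, 262.5), (29.0, 28.0), 90.0) ((257.5, 177.0), (24.59674644470215, 33.98823165893555), 63.43495178222656)
pad tri [ 0.5277 -0.0186  0.0768] 0.0004850160163650626
pad z.077 [ 0.5278 -0.0184  0.077 ] [ 0.5277 -0.019   0.077 ]
pad corners [array([0.5547, 0.0088]), array([ 0.5558, -0.0446]), array([ 0.501 , -0.0455]), array([0.4999, 0.0075])]
otsu 154.0
bar [ 0.0256 -0.9997  0.5253  0.0647] -88.534515 31 [30, 15, 15, 16]
```

View pics/t1.png

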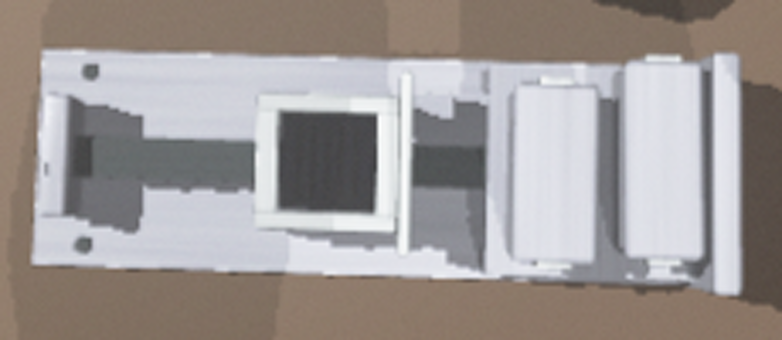

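View pics/s1.png

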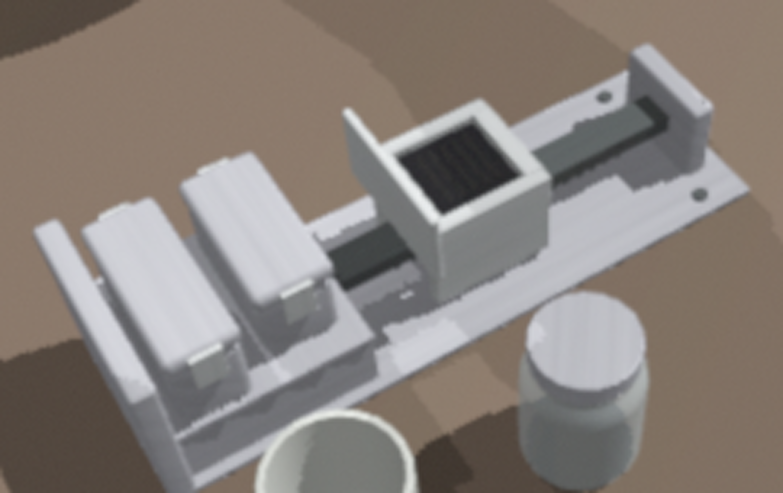

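The crops show the pad flush or nearly so in its well, and nothing obstructing the bar. The end block's inner top edge in the top view is at about (215,260.6). Next I work out the rack axis and how far to travel.

```bash
python3 - <<'E'
from rig import bot; from h import *
np.set_printoptions(precision=4,suppress=True)
print("overhang",bot.finger_overhang)
t,s=bot.read_camera("top"),bot.read_camera("scene")
T=lambda x,y:(195+x/3.4,215+y/3.4)
S=lambda x,y:(100+x/2.9,120+y/2.9)
m=dark(t,232,268,245,282); pts=[onz(t,x,np.nonzero(m[:,x])[0].mean(),.042)[:2] for x in range(239,267) if 12<(m[:,x]>0).sum()<18]
l=cv2.fitLine(np.float32(pts),2,0,.01,.01).ravel(); print("bar",l)
a,b=onz(t,*T(32,265),.004),onz(t,*T(480,275),.004); print("base edge",a,b,(a-b)/np.linalg.norm(a-b))
eb=[tri(t,T(68,y),s,S(*q)) for y,q in((97,(630,62)),(213,(692,118)))]; print("endblock tri",eb)
print("endblock z.062",[onz(t,*T(68,y),.062) for y in(97,213)])
f=[onz(t,*T(714,y),.105) for y in(55,290)]; print("fence inner edge",f)
E
```

```text
overhang 0.008
otsu 154.0
bar [ 0.0071 -1.      0.5257  0.0578]
base edge [0.4636 0.1576 0.004 ] [ 0.464  -0.1107  0.004 ] [-0.0015  1.      0.    ]
endblock tri [(array([0.55  , 0.1073, 0.1125]), np.float64(0.033974671923748576)), (array([ 0.507 ,  0.1549, -0.0049]), np.float64(0.04017764314408024))]
endblock z.062 [array([0.5616, 0.1304, 0.062 ]), array([0.4958, 0.1278, 0.062 ])]
fence inner edge [array([ 0.5893, -0.2279,  0.105 ]), array([ 0.4634, -0.2268,  0.105 ])]
```

```bash
python3 -m crank '[{"travel":[2.48,4.0,0],"spin":-0.022,"claw":1},{"travel":[2.48,4.0,0],"spin":-0.022,"claw":1},{"travel":[2.48,4.0,0],"spin":-0.022,"claw":1},{"travel":[2.48,4.0,0],"spin":-0.022,"claw":1},{"travel":[2.48,4.0,0],"spin":-0.022,"claw":1},{"travel":[2.48,4.0,0],"spin":-0.022,"claw":1},{"travel":[2.48,4.0,0],"spin":-0.022,"claw":1},{"travel":[2.48,4.0,0],"spin":-0.022,"claw":1},{"travel":[2.48,4.0,0],"spin":-0.022,"claw":1},{"travel":[2.48,4.0,0],"spin":-0.022,"claw":1},{"travel":[2.48,4.0,0],"spin":-0.022,"claw":1},{"travel":[2.48,4.0,0],"spin":-0.022,"claw":1},{"travel":[2.48,4.0,0],"spin":-0.022,"claw":1},{"travel":[2.48,4.0,0],"spin":-0.022,"claw":1},{"travel":[0,0,0],"spin":0,"claw":1},{"travel":[0,0,0],"spin":0,"claw":1}]' 60
```

```text
t: 2.4
ee_pos: [0.5279, -0.0122, 0.2391]
eef_rot: [3.141, 0.001, -0.0]
force: [0.6, -0.5, 1.1]
finger_gap: 0.0004
```

```bash
python3 -m crank '[{"travel":[0,0,-3.5],"spin":0,"claw":1},{"travel":[0,0,-4.5],"spin":0,"claw":1},{"travel":[0,0,-3.5],"spin":0,"claw":1},{"travel":[0,0,-2.2],"spin":0,"claw":1},{"travel":[0,0,0],"spin":0,"claw":1}]'
python3 - <<'E'
from rig import bot
import cv2,numpy as np
w=bot.read_camera("wrist")["frame"][:,:,::-1];s=bot.read_camera("scene")["frame"][80:290,140:420,::-1]
cv2.imwrite("pics/w2.png",np.hstack([cv2.resize(w,(400,300)),cv2.resize(s,(400,300))]))
E
```

```text
t: 3.02
ee_pos: [0.5263, -0.013, 0.1009]
eef_rot: [-3.141, 0.004, -0.003]
force: [-0.3, -0.1, -0.4]
finger_gap: 0.0
```

View pics/w2.png

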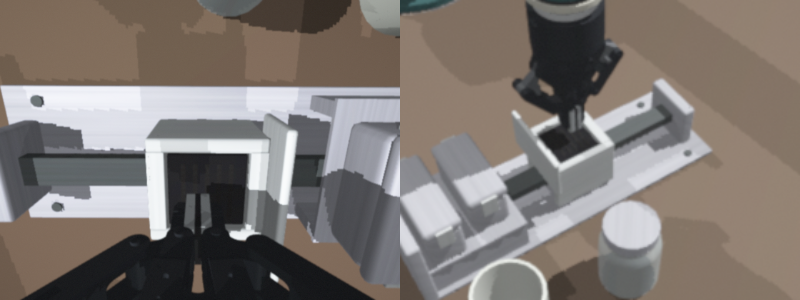

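The fingers hang inside the well outline, but the gripper's knuckles stick out along the rack, close to the jaw plate. I'll turn 90° so they lie across it, which also makes the stiff finger side do the pushing.

```bash
python3 -m crank '[{"travel":[0,0,4],"spin":0,"claw":1},{"travel":[0,0,0],"spin":0.174,"claw":1},{"travel":[0,0,0],"spin":0.174,"claw":1},{"travel":[0,0,0],"spin":0.175,"claw":1},{"travel":[0,0,0],"spin":0.175,"claw":1},{"travel":[0,0,0],"spin":0.175,"claw":1},{"travel":[0,0,0],"spin":0.175,"claw":1},{"travel":[0,0,0],"spin":0.175,"claw":1},{"travel":[0,0,0],"spin":0.174,"claw":1},{"travel":[0,0,0],"spin":0.174,"claw":1},{"travel":[0.1,0.3,-2],"spin":0,"claw":1},{"travel":[0,0,-2],"spin":0,"claw":1},{"travel":[0,0,0],"spin":0,"claw":1}]'
python3 - <<'E'
from rig import bot
import cv2,numpy as np
w=bot.read_camera("wrist")["frame"][:,:,::-1];s=bot.read_camera("scene")["frame"][80:290,140:420,::-1]
cv2.imwrite("pics/w3.png",np.hstack([cv2.resize(w,(400,300)),cv2.resize(s,(400,300))]))
E
```

```text
t: 4.75
ee_pos: [0.529, -0.0092, 0.1026]
eef_rot: [-3.141, -0.0, 1.57]
force: [0.5, 0.6, 0.1]
finger_gap: 0.0001
```

View pics/w3.png

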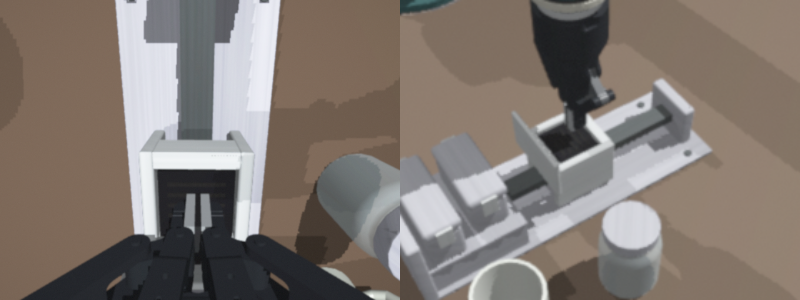

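The fingers are centred in the well with the knuckles across the rack, clear of the jar and the jaw plate. Lowering to touch.

```bash
python3 -m crank '[{"travel":[0,0,-1.3],"spin":0,"claw":1},{"travel":[0,0,-0.3],"spin":0,"claw":1},{"travel":[0,0,0],"spin":0,"claw":1}]';python3 -m crank '[{"travel":[0,0,-0.3],"spin":0,"claw":1},{"travel":[0,0,0],"spin":0,"claw":1}]'; python3 -m crank '[{"travel":[0,0,-0.3],"spin":0,"claw":1},{"travel":[0,0,0],"spin":0,"claw":1}]'
```

```text
t: 5.22
ee_pos: [0.5291, -0.0089, 0.086]
eef_rot: [-3.141, -0.0, 1.57]
force: [1.0, -0.1, -0.8]
finger_gap: -0.0001
t: 5.48
ee_pos: [0.5293, -0.0089, 0.0831]
eef_rot: [-3.141, -0.0, 1.57]
force: [-0.1, -0.4, -0.6]
finger_gap: -0.0001
t: 5.72
ee_pos: [0.5295, -0.0089, 0.0805]
eef_rot: [3.141, 0.0, 1.57]
force: [-2.3, 0.5, 6.0]
finger_gap: 0.0001
```

6 N at a tip height of 72.5 mm means about 5.5 mm pressed, which matches the spring. Going to about 9 mm.

```bash
python3 -m crank '[{"travel":[0,0,-0.35],"spin":0,"claw":1},{"travel":[0,0,0],"spin":0,"claw":1}]'; python3 -m crank '[{"travel":[0,0.4,0],"spin":0,"claw":1},{"travel":[0,0.5,0],"spin":0,"claw":1},{"travel":[0,0.5,0],"spin":0,"claw":1},{"travel":[0,0.5,0],"spin":0,"claw":1},{"travel":[0,0,0],"spin":0,"claw":1}]'
```

```text
t: 5.98
ee_pos: [0.5295, -0.0089, 0.0771]
eef_rot: [3.141, 0.0, 1.57]
force: [-1.5, 0.4, 7.2]
finger_gap: 0.0001
t: 6.6
ee_pos: [0.5296, 0.0101, 0.0773]
eef_rot: [3.141, 0.0, 1.57]
force: [-1.6, 0.1, 6.1]
finger_gap: -0.0001
```

```bash
python3 -m crank '[{"travel":[0,0.6,0],"spin":0,"claw":1},{"travel":[0,0.8,0],"spin":0,"claw":1},{"travel":[0,0.8,0],"spin":0,"claw":1},{"travel":[0,0.8,0],"spin":0,"claw":1}]'; python3 -m crank '[{"travel":[0,0.8,0],"spin":0,"claw":1},{"travel":[0,0.8,0],"spin":0,"claw":1},{"travel":[0,0.8,0],"spin":0,"claw":1},{"travel":[0,0.8,0],"spin":0,"claw":1},{"travel":[0,0.8,0],"spin":0,"claw":1},{"travel":[0,0,0],"spin":0,"claw":1}]'
python3 - <<'E'
from rig import bot
import cv2,numpy as np
w=bot.read_camera("wrist")["frame"][:,:,::-1];s=bot.read_camera("scene")["frame"][80:290,140:420,::-1]
cv2.imwrite("pics/w4.png",np.hstack([cv2.resize(w,(400,300)),cv2.resize(s,(400,300))]))
E
```

```text
t: 7.1
ee_pos: [0.5299, 0.0396, 0.0774]
eef_rot: [3.141, 0.001, 1.57]
force: [-2.4, -3.0, 6.4]
finger_gap: -0.0
t: 7.85
ee_pos: [0.5302, 0.0806, 0.0775]
eef_rot: [3.14, -0.0, 1.57]
force: [-1.0, 2.1, 6.8]
finger_gap: -0.0002
```

View pics/w4.png

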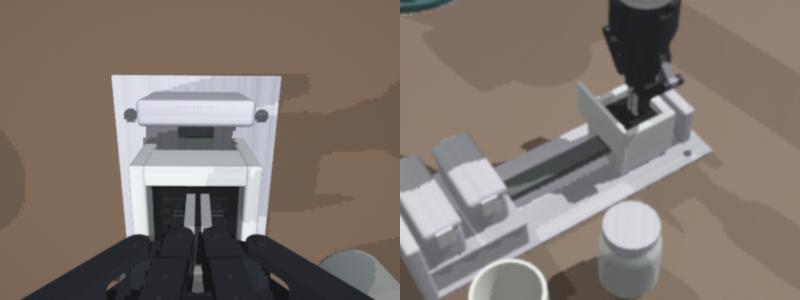

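The stop has followed, with a small gap left to the end block. Continuing in finer steps.

```bash
python3 -m crank '[{"travel":[0,0.6,0],"spin":0,"claw":1},{"travel":[0,0.6,0],"spin":0,"claw":1},{"travel":[0,0.3,0],"spin":0,"claw":1}]'; for i in 1 2; do python3 -m crank '[{"travel":[0,0.3,0],"spin":0,"claw":1},{"travel":[0,0,0],"spin":0,"claw":1}]'; done
```

```text
t: 8.32
ee_pos: [0.5303, 0.0948, 0.0775]
eef_rot: [3.14, 0.001, 1.57]
force: [0.2, -3.3, 6.4]
finger_gap: 0.0005
t: 8.57
ee_pos: [0.5303, 0.0978, 0.0775]
eef_rot: [3.14, 0.001, 1.57]
force: [-0.3, -2.2, 6.8]
finger_gap: 0.0004
t: 8.82
ee_pos: [0.5304, 0.1003, 0.0775]
eef_rot: [3.14, 0.001, 1.57]
force: [-0.9, -4.6, 7.0]
finger_gap: -0.0001
```

```bash
for i in 1 2 ; do python3 -m crank '[{"travel":[0,0.2,0],"spin":0,"claw":1},{"travel":[0,0,0],"spin":0,"claw":1}]'; done
```

```text
t: 9.07
ee_pos: [0.5305, 0.1022, 0.0775]
eef_rot: [3.14, 0.001, 1.571]
force: [-1.0, -4.3, 7.8]
finger_gap: 0.0
t: 9.32
ee_pos: [0.5305, 0.1041, 0.0775]
eef_rot: [3.14, 0.002, 1.571]
force: [-1.0, -4.1, 7.3]
finger_gap: 0.0002
```

```bash
python3 -m crank '[{"travel":[0,0.2,0],"spin":0,"claw":1},{"travel":[0,0,0],"spin":0,"claw":1}]'
python3 - <<'E'
from rig import bot
import cv2,numpy as np
w=bot.read_camera("wrist")["frame"][:,:,::-1];s=bot.read_camera("top")["frame"][215:315,190:324,::-1]
cv2.imwrite("pics/w5.png",np.hstack([cv2.resize(w,(400,300)),cv2.resize(s,(400,300))]))
E
```

```text
t: 9.57
ee_pos: [0.5305, 0.1043, 0.0775]
eef_rot: [3.14, 0.005, 1.572]
force: [0.2, -13.5, 7.7]
finger_gap: 0.0
```

View pics/w5.png

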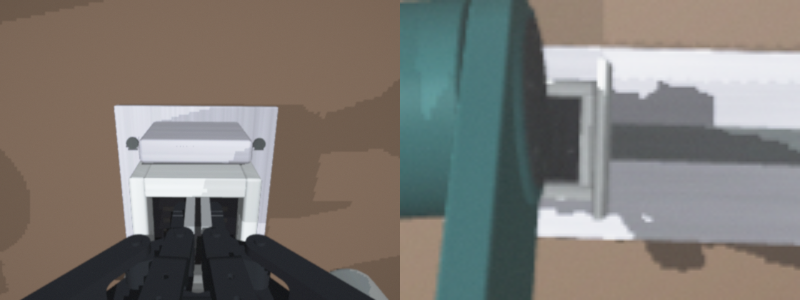

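The stop touches the end block. The force stepped up to 13.5 N at TCP y = 0.1043, against a predicted 0.104. Now I ease the push slightly and lift straight up.

```bash
python3 -m crank '[{"travel":[0,-0.12,0],"spin":0,"claw":1},{"travel":[0,0,0],"spin":0,"claw":1}]'; python3 -m crank '[{"travel":[0,0,0.5],"spin":0,"claw":1},{"travel":[0,0,1],"spin":0,"claw":1},{"travel":[0,0,3],"spin":0,"claw":1},{"travel":[0,0,5],"spin":0,"claw":1},{"travel":[0,0,5],"spin":0,"claw":1},{"travel":[-2,-5,1],"spin":0,"claw":1},{"travel":[-2,-5,0],"spin":0,"claw":1},{"travel":[-1,-5,0],"spin":0,"claw":1},{"travel":[0,-5,0],"spin":0,"claw":1},{"travel":[0,-5,0],"spin":0,"claw":1},{"travel":[0,-5,0],"spin":0,"claw":1},{"travel":[0,-5,0],"spin":0,"claw":1},{"travel":[0,-5,0],"spin":0,"claw":1},{"travel":[0,0,0],"spin":0,"claw":1},{"travel":[0,0,0],"spin":0,"claw":1}]'
python3 - <<'E'
from rig import bot
from h import *
t=bot.read_camera("top");s=bot.read_camera("scene")
A=cv2.resize(t["frame"][150:310,190:425,::-1],(400,272));B=cv2.resize(s["frame"][110:340,100:400,::-1],(400,272))
cv2.imwrite("pics/f.png",np.hstack([A,B]))
bt=blob(dark(t,217,263,245,280));print(bt,onz(t,*bt[0],.077))
E
```

```text
t: 9.93
ee_pos: [0.5305, 0.1042, 0.0775]
eef_rot: [3.14, 0.002, 1.571]
force: [-0.7, -7.9, 6.7]
finger_gap: -0.0003
t: 11.8
ee_pos: [0.479, -0.2934, 0.2314]
eef_rot: [-3.141, -0.001, 1.569]
force: [-0.7, -0.2, 0.1]
finger_gap: -0.0001
otsu 156.0
((235.5, 260.5), (29.0, 29.0), 90.0) [0.52925398 0.08745122 0.077     ]
```

View pics/f.png

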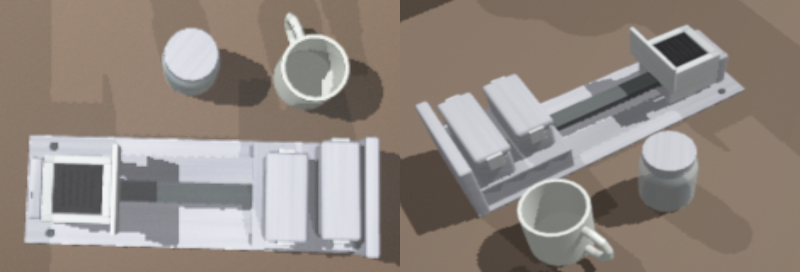

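The stop is home: the pad is at y = 0.0875 against a predicted 0.087, and it has sprung back up. The tins, mug and jar look unmoved, and the robot is clear.

```bash
python3 -c "
from rig import bot
print(bot.sign_off())"
```

```text
the job is handed in; nothing more can be done
None
```

The stop is fully home against the end block, the fingers have let go, and the job is handed in at about 12 s. I pressed the release pad about 8.5–9 mm with closed fingers (about 7 N). I pushed the stop roughly 106 mm along its bar with the pad down the whole way, then lifted straight up.

**Last checks:**
- **Home position:** the pushing force stepped from about 4 N to 13.5 N at TCP y = 0.1043, against a predicted 0.104. The final top view puts the pad at y = 0.0875, against a predicted 0.087.
- **Pad:** it looks sprung back up in the last pictures.
- **Other things:** the tins, mug and jar look where they were. I judged this by eye and did not measure it.
- **Robot:** it is clear of everything and the measured force is near zero.

**One check failed:** my two-view measurement of the end block was wrong because I paired its corners the wrong way round. I used the top view with the stated 62 mm height instead. It agreed with the fence-to-block distance (356 mm measured, 357 mm from the description) and with where the stop met the block.

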